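# Open the mini centrifuge

### The job

The run is over and the tubes must come out: open the mini centrifuge. Press down the release tab at its front so that the lid springs up, take the pressure off the tab, then gently push the lid back until it stands fully open by itself. Only press and push with the fingertips, without pinching or forcing anything: do not pick up, drag or tip the centrifuge, and leave the tube rack, well plate, standing tube and reservoir where they are.

Things in the scene. Friction and masses are not known exactly. Their poses are not given: they have to be found in the camera images.
- centrifuge: Mini centrifuge, white housing 165 mm long (x), 128 wide (y), deck 76 mm high, 113 mm with the lid shut; 2.4 kg, loose on rubber feet. Origin on the bench under the rotor's centre; the front, with the release tab, looks along its own -x. Offsets in its frame (mm): pressing point (-122, 0, 69), front edge of the shut lid (-86, 0, 80), hinge axis, along y, at (78, 0, 79).
- release_tab (a joint): Release tab angle (rad): 0 at rest, grows as the paddle is pressed down. Its hook frees the lid at about 0.15 rad (pressing point about 5 mm lower); it stops hard at 0.36 (about 11 mm lower), which need not be reached. A spring resists with about 1.5 N at first, 4 N at full travel, and returns the tab to 0 when let go.
- tab_press (a point): Where to press, straight down: top of the grey thumb paddle, 46 mm wide and 43 deep, that projects from the centrifuge's front, about 69 mm above the bench. It lies 14 mm from the paddle's front edge; 28 mm behind it rises the tab's upright hook (18 mm wide, its top 20 mm above the paddle), and 36 mm behind it the lid's lip begins. Moves with the tab.
- centrifuge_lid (a joint): Lid angle (rad): 0 shut and latched, grows as it opens. Once freed, a spring lifts it to about 1.0 and holds it there; the rest must be pushed (about 1 N at the front edge). Let go before about 1.3 it falls back to 1.0; past about 1.5 it tips over by its own weight onto its stop at 1.85, fully open, leaning a little backwards; in between it may stay.
- lid_edge (a point): Middle of the front edge of the lid's grey lip (48 mm wide, 6 thick); the lid frame behind is 116 mm wide, with a clear 31 mm dome. Moves with the lid on a circle of radius 164 mm about the hinge: 80 mm above the bench shut, about 217 at 1.0 rad, 243 at 1.57, 237 at 1.85. Push its front or underside along this arc: in a level push it climbs 25 mm up the finger, may jam under the gripper's body.
- lid_hinge (a point): Middle of the lid's hinge axis, which lies along the centrifuge's own y, at the rear, 79 mm above the bench.
- tube_rack: Blue tube rack, 100 x 150 x 55 mm, with four capped tubes up to 105 mm above the bench; 0.45 kg, loose. Origin at the centre of its underside. To be left alone.
- well_plate: White 96-well plate lying on the bench, 127.5 (x) x 85.5 (y) x 14.5 mm, loose. Origin at the centre of its underside. To be left alone.
- sample_tube: Self-standing sample tube with a blue cap, 35 mm across, 114 mm tall, loose and easily tipped. Origin at the centre of its underside. To be left alone.
- reservoir: White open reagent trough, 80 (x) x 130 (y) x 40 mm, loose. Origin at the centre of its underside. To be left alone.

How it is judged (in metres and radians):
On the way, in this order (a step that is already met when the one before it is completed fails the run):
1. the release tab is pressed down (value of joint release_tab above 0.1 rad).
2. the lid has sprung up (value of joint centrifuge_lid above 0.5 rad).
At the end, for the whole second after the job is handed in: The lid rests fully open (beyond 1.7 rad), the release tab is back up (under 0.05 rad), the centrifuge stands within 30 mm of where it was, the tube stands upright and the rack, plate, tube and reservoir are within 20 mm of where they were (value of joint centrifuge_lid above 1.7 rad and value of joint release_tab below 0.05 rad and distance of centrifuge from where it was at the start of the episode below 0.03 m and distance of each of tube_rack, well_plate, sample_tube, reservoir from where it was at the start of the episode below 0.02 m and angle between sample_tube's own z axis and vertical below 0.1 rad); the robot touches nothing.
It fails at once if the centrifuge is lifted, dragged or tipped (over 30 mm or 0.12 rad) (distance of centrifuge from where it was at the start of the episode above 0.03 m or angle between centrifuge's own z axis and vertical above 0.12 rad).
It fails at once if a bystander is lifted, pushed away or knocked over (over 20 mm, or the tube tilts over 0.3 rad) (distance of any of tube_rack, well_plate, sample_tube, reservoir from where it was at the start of the episode above 0.02 m or angle between sample_tube's own z axis and vertical above 0.3 rad).
It fails at once if the tab, lid or housing is pinched or forced (the fingers bear on the centrifuge with over 40 N) (contact force between the fingers and centrifuge above 40 N).
It also fails if it takes over 45 s, if anything falls off the work surface, if the arm or the gripper's body presses on something with over 40 N, if the wrist force passes 120 N, or if a joint passes its speed limit or range.

### The arm

A 7-joint arm with a two-finger parallel gripper is mounted at the origin on the work surface. World frame = base frame: x ahead of the robot, y to its left, z up, the work surface at z = 0. Lengths are in mm, angles in degrees, forces in N, time in s.
With the tool pointing down it reaches from about 350 to 775 mm from the base axis. Payload 3.1 kg.
Tool frame: the origin (TCP) lies between the finger pads; the fingertips stand 22 mm ahead of it and the grasp point (between the pads) lies 3 mm ahead of it (bot.tcp_to_tips is the distance from the TCP to the fingertips, in mm); z points along the fingers, y is the direction in which the jaws open and shut (so a half turn about z gives the same grasp; the last joint's range is limited). The gripper opens to 85 mm and grips with 20 to 120 N. Pads are 22 mm wide; open, the fingers measure 114 mm over their backs; the gripper's body (76 mm by 85 mm) begins 54 mm behind the grasp point. The pads swing forward as they close: fully open they stand 13 mm farther back than shut.
Start: joints at [73.184, 17.813, 0.802, 86.603, -0.252, 75.585, -1.558], TCP at [137.064, -532.663, 253.304] pointing down, gripper open.
Joint ranges: [-154.91, 154.91], [-16.99, 109.72], [-72.82, 74.43], [7.12, 147.25], [-82.49, 262.49], [11.32, 116.49], [-174.64, 174.64]. Speed limits (degrees/s): [159.86, 159.86, 180, 180, 180, 180, 180].

### API

Orientations are given as [roll, pitch, yaw] about the fixed x, y, z axes, in that order (R = Rz(yaw) Ry(pitch) Rx(roll)).
In Python, from rig import bot, effector, kin, monitor, imaging, models gives the robot as it stands. Calls block until the motion is done:
- bot.move_to(position, orientation): joint-space move of the TCP to a pose.
- bot.move_l(position, orientation=None, v=150, guard=None): straight line of the TCP; orientation=None keeps the orientation; v is the mean speed in mm/s. With guard (N) it stops when the force on the tool has changed by that much, and returns True; else False.
- bot.set_joints(angles): joint-space move.
- effector.let_go() and effector.clamp(f_grip=None): open the fingers fully, or close them until they stop; f_grip is the grip in N (None keeps the last).
- bot.hold(seconds).
- kin.inverse_kinematics(position, orientation): joint angles nearest the present ones, or None.
- monitor.state(): the state.
- imaging.grab_frame(name): name is "scene" or "top" or "wrist"; returns a dict with "pixels" (400x640x3 uint8, blue, green, red), "K" (3x3 intrinsics, pixels), "rvec" (rotation vector, rad) and "tvec" (3), from world to camera coordinates, as OpenCV has them. Camera axes: x right, y down, z forward; pixel columns grow to the right and rows downward; lengths in mm; the calibration is good to about 2 mm. The wrist camera is an equidistant fisheye: a pixel r from the principal point sees the ray r / f radians off the axis. A picture is of the moment at which its call begins. There is no depth.
A pose or a line that the arm cannot do raises bot.PlanningError and nothing moves.
- bot.finish_job(): hands the job in, once; it reports no verdict.
Trained networks look in a picture, given as the dict that the camera call returned (one of the last four; its "shot" number tells which), for a name from the list of things; names that differ only in an ending like _2 or _b are one class to them, and where a whole thing is asked for, a point or a joint stands for the part that bears it (a point fixed in the world has none). Each returns a list of dicts, best first, with "confidence" (0 to 1); they miss things now and then, are a little off and sometimes report something else, mostly with a low value. They report only what shows in the picture. A call takes as long as a camera call.
- models.find_in(query, picture): "point" ([x, y, z] in mm, in the coordinates of the camera as it stood for that picture, good to about 4 mm: the middle of the surface that is visible of it).
- models.cut_out(query, picture): "mask" (400x640 bool, what is visible of it).
- models.mark_of(query, picture): "point" ([x, y, z] in mm, in the coordinates of the camera as it stood for that picture, good to about 4 mm: a listed point, or the origin of a listed thing).
The state is a dict: "time": time; "qpos": joint angles; "qvel": joint speeds; "joint_torque": joint torques, N m; "position": TCP position; "tcp_rot": TCP orientation; "ft_force": force on the tool from outside, world axes, zero at the start; "torque": the same for the moment, N m; "gripper_width": finger opening in mm.
Only numpy, scipy, OpenCV 4.12 (cv2) and the standard library are available. Lean on these libraries where they do the work, as an engineer would, in place of code of your own. Each camera call takes 0.05 s, during which the arm holds its last target. There are 200 camera calls.

## Working session

There is one attempt and no reset: what is moved stays moved. The work goes in short steps, each a Python script; the robot and the scene stay as the last script left them, time stands still between calls to the robot, and variables do not carry over. Pictures are saved under pics/ and viewed, about 8 in all and at most 12, crops included, and the job is handed in when it is done.

```bash
mkdir -p pics; cat > h.py <<'E'
from rig import bot, effector, kin, monitor, imaging, models
import numpy as np, cv2
def w(pic,p):
    R=cv2.Rodrigues(np.array(pic["rvec"],float))[0]
    return R.T@(np.array(p,float).ravel()-np.array(pic["tvec"],float).ravel())
def marks(cam,names,fn=None):
    pic=imaging.grab_frame(cam)
    for n in names:
        for d in (fn or models.mark_of)(n,pic)[:2]:
            print(cam,n,w(pic,d["point"]).round(1),round(d["confidence"],2))
    return pic
E
python3 - <<'E'
from h import *
N=["centrifuge","tab_press","lid_edge","lid_hinge","tube_rack","well_plate","sample_tube","reservoir"]
a=marks("scene",N); b=marks("top",N)
cv2.imwrite("pics/a.png",np.vstack([a["pixels"],b["pixels"]])[:, :] if 0 else cv2.resize(np.vstack([a["pixels"],b["pixels"]]),(480,600),interpolation=cv2.INTER_AREA))
s=monitor.state();print(s["time"],s["position"],s["tcp_rot"],s["gripper_width"])
E
```

```text
scene centrifuge [561.  208.3   1.8] 0.8
scene tab_press [452.4 254.7  72.1] 0.59
scene lid_edge [480.  241.7  81.8] 0.6
scene lid_hinge [634.8 179.8  83.9] 0.79
scene tube_rack [ 576.7 -230.5   -4.7] 0.86
scene well_plate [389.3 -20.6   2.9] 0.79
scene sample_tube [595.    8.2   4.8] 0.92
top centrifuge [561.7 208.3   3.5] 0.85
top centrifuge [5.96e+02 8.90e+00 2.00e-01] 0.55
top tab_press [452.7 256.8  69.9] 0.67
top lid_edge [484.1 240.4  81.4] 0.6
top lid_hinge [638.  179.5  80.3] 0.71
top lid_hinge [595.3   9.5  -5.5] 0.47
top tube_rack [ 578.6 -227.3   -1.3] 0.83
top well_plate [389.1 -18.3  -0.6] 0.68
top sample_tube [ 5.996e+02  9.100e+00 -3.000e-01] 0.57
top sample_tube [7.73e+02 5.00e-01 4.20e+00] 0.37
top reservoir [7.739e+02 7.000e-01 5.200e+00] 0.68
0.9 [ 137.08054935 -532.65488614  253.32566545] [1.79995895e+02 2.56857434e-03 1.44342632e+01] 85.00415644674844
```

View pics/a.png

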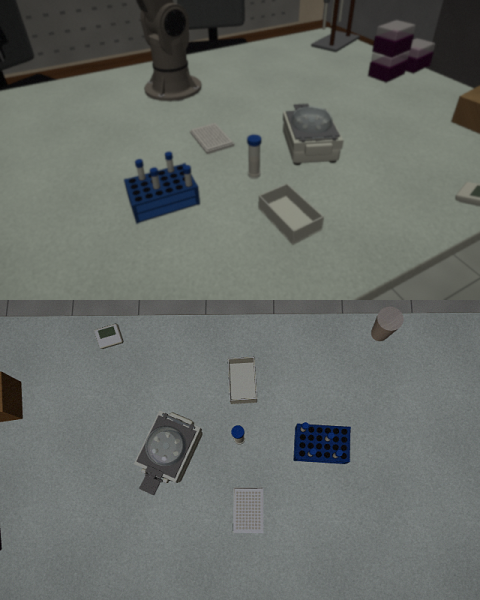

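```bash
cat >> h.py <<'E'
C=np.array([561.3,208.3]); YAW=-22.4
t=np.deg2rad(YAW); ex=np.array([np.cos(t),np.sin(t)]); ey=np.array([-np.sin(t),np.cos(t)])
def tcp(x,z,tilt=20,y=0):
    "TCP position for the fingertip centre at centrifuge-frame x,z (tool leaning forward by tilt)"
    a=np.deg2rad(tilt); x-=22*np.sin(a); z+=22*np.cos(a)
    return [*(C+x*ex+y*ey),z]
E
python3 - <<'E'
from h import *
from scipy.spatial.transform import Rotation as Ro
p=imaging.grab_frame("wrist"); s=monitor.state()
R=Ro.from_euler("xyz",s["tcp_rot"],degrees=True).as_matrix()
print("cam in tool",R.T@(w(p,[0,0,0])-s["position"]),bot.tcp_to_tips)
for o in ([180,-20,YAW],[180,20,YAW+180]):
    for x,z in((-117,200),(-117,75),(-40,195),(95,215)):
        q=kin.inverse_kinematics(tcp(x,z),o); print(o,x,z,None if q is None else np.round(q,0))
E
```

```text
cam in tool [  69.03963843    0.74171412 -119.76341061] 22.0
[180, -20, -22.4] -117 200 [ -81.   10.   43.  107.   13.   56. -158.]
[180, -20, -22.4] -117 75 [ -79.   22.   43.  116.    4.   38. -155.]
[180, -20, -22.4] -40 195 [ -71.   16.   43.  102.    6.   54. -145.]
[180, -20, -22.4] 95 215 [   5.   28.  -43.   85.   38.   66. -158.]
[180, 20, 157.6] -117 200 [ 14.  23. -73. 104.  45.  71.  -6.]
[180, 20, 157.6] -117 75 [  4.  31. -62. 113.  57.  60. -19.]
[180, 20, 157.6] -40 195 [ 17.  30. -72.  99.  51.  73.  -1.]
[180, 20, 157.6] 95 215 [ 14.  34. -59.  84.  48.  72.  16.]
```

```bash
python3 - <<'E'
from h import *
q=list(monitor.state()["qpos"]); q[0]=-29; bot.set_joints(q)
effector.clamp(20)
o=[180,20,YAW+180]
for x,z in((-117,140),(-117,75),(-40,195),(95,215)):
    q=kin.inverse_kinematics(tcp(x,z),o); print(x,z,None if q is None else np.round(q,0))
bot.move_to(tcp(-117,140),o)
s=monitor.state();print(s["time"],s["position"],s["gripper_width"],s["ft_force"])
p=marks("wrist",["tab_press","lid_edge"]); q=marks("scene",["tab_press","lid_edge"]);marks("top",["tab_press","lid_edge"])
cv2.imwrite("pics/b.png",np.vstack([p["pixels"][:,:],cv2.resize(q["pixels"][100:250,330:530],(640,480))])[:880:1][::1])
im=cv2.imread("pics/b.png");cv2.imwrite("pics/b.png",cv2.resize(im,(436,600),interpolation=cv2.INTER_AREA))
E
```

```text
-117 140 [-40.  13.  -4. 111.  25.  51.   9.]
-117 75 [-42.  18.  -2. 115.  29.  43.   3.]
-40 195 [-33.  13.  -3. 101.  21.  57.  21.]
95 215 [-23.  22.  -1.  86.  17.  59.  36.]
5.2167 [444.28048045 256.25228712 159.77710633] -0.22684966040891907 [ 1.18073486 -0.21588181  1.30830465]
wrist tab_press [452.3 251.   70.3] 0.73
wrist lid_edge [482.9 242.9  77.9] 0.81
scene tab_press [450.7 253.9  72.4] 0.41
top tab_press [451.4 255.5  69.2] 0.65
top tab_press [486.  241.9  78.8] 0.45
top lid_edge [483.8 240.   81.8] 0.77
```

View pics/b.png

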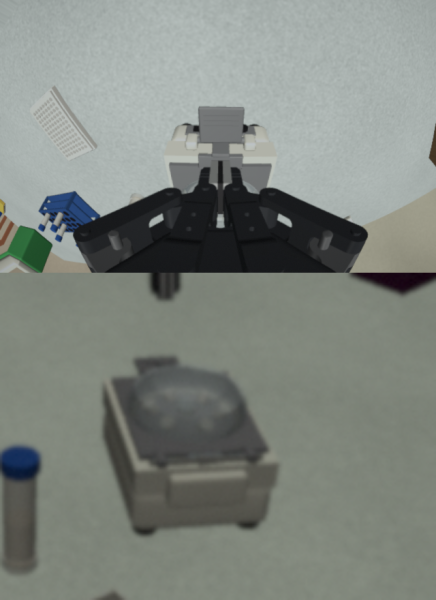

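```bash
python3 - <<'E'
from h import *
bot.move_l(tcp(-117,80),v=80)
f0=np.array(monitor.state()["ft_force"])
for z in (72,70,68,66,64.5,63):
    g=bot.move_l(tcp(-117,z),v=20,guard=8)
    s=monitor.state();print(z,g,s["time"],np.round(s["position"][2],1),(np.array(s["ft_force"])-f0).round(1))
    if g: break
q=marks("top",["lid_edge"]);
p=imaging.grab_frame("wrist")
cv2.imwrite("pics/c.png",np.vstack([p["pixels"],cv2.resize(q["pixels"][100:300,150:350],(640,640))]))
im=cv2.imread("pics/c.png");cv2.imwrite("pics/c.png",cv2.resize(im,(369,600),interpolation=cv2.INTER_AREA))
E
```

```text
72 False 7.1167 92.6 [-0.3  0.4  0.4]
70 False 7.3667 90.7 [-0.6 -0.2  0.7]
68 False 7.6167 88.7 [-0.5 -0.3  2.4]
66 False 7.8667 86.7 [-0.9  1.1  1.9]
64.5 False 8.1167 85.2 [-0.6  1.4  3. ]
63 False 8.3667 83.7 [-1.4  1.3  3.4]
top lid_edge [548.2 212.1 212.1] 0.64
```

View pics/c.png

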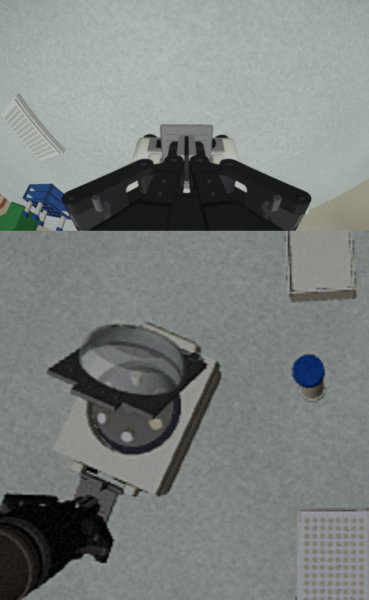

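```bash
cat > push.py <<'E'
from h import *
def tip(th): return tcp(78-164*np.cos(th)-8, 79+164*np.sin(th)-22)
def push(ths,v=50):
    f0=np.array(monitor.state()["ft_force"])
    for th in ths:
        g=bot.move_l(tip(th),v=v,guard=8)
        s=monitor.state();print(round(th,2),g,round(s["time"],2),(np.array(s["ft_force"])-f0).round(1))
        if g: return False
    return True
E
python3 - <<'E'
from push import *
bot.move_l(tcp(-117,85),v=60); bot.move_l(tcp(-122,190),v=150)
bot.move_l(tip(.8),v=120)
push(np.arange(.9,1.36,.15))
q=marks("top",["lid_edge","centrifuge","tab_press"]);s=imaging.grab_frame("scene")
im=np.hstack([cv2.resize(p["pixels"][a:a+200,b:b+200],(400,400)) for p,a,b in((q,100,150),(s,60,320))]);cv2.imwrite("pics/d.png",im)
E
```

```text
0.9 False 11.17 [-0.1  0.1  0.5]
1.05 False 11.81 [ 1.2 -0.2 -1. ]
1.2 False 12.45 [ 0.2 -0.3  0.4]
1.35 False 13.09 [ 0.6 -0.3  0.3]
top lid_edge [604.7 189.2 239.4] 0.68
top centrifuge [562.9 205.7   1.6] 0.56
top tab_press [452.9 254.1  69. ] 0.88
```

View pics/d.png

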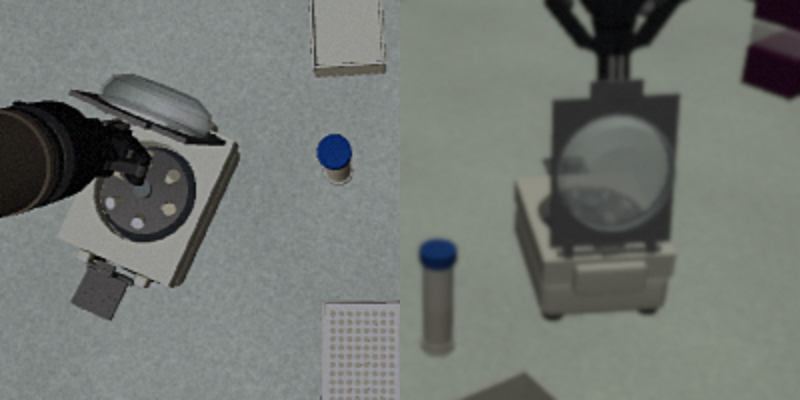

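The lid is being pushed as planned: its edge is at about 1.35 rad, the fingers are behind the lip, the tab is back up and the housing hasn't moved. I'll continue past the tipping point and then withdraw.

```bash
python3 - <<'E'
from push import *
push(np.arange(1.45,1.72,.05),v=40)
bot.move_l(tip(1.35),v=100); bot.move_l(tcp(-60,220),v=150)
bot.move_l(tcp(-120,290),v=150); bot.hold(.5)
N=["lid_edge","centrifuge","tab_press","lid_hinge","tube_rack","well_plate","sample_tube","reservoir"]
q=marks("top",N);s=marks("scene",N[:1]+N[6:]);print(monitor.state()["time"])
im=np.hstack([cv2.resize(p["pixels"][a:a+200,b:b+200],(400,400)) for p,a,b in((q,100,150),(s,60,320))]);cv2.imwrite("pics/e.png",im)
E
```

```text
1.45 False 13.9 [-0.9  0.5 -0.9]
1.5 False 14.26 [-1.1  0.6 -0.1]
1.55 False 14.62 [-0.4  0.9 -0.4]
1.6 False 14.97 [-1.1  0.6 -0.8]
1.65 False 15.33 [-1.4  1.6 -0.7]
1.7 False 15.69 [-0.2  1.1 -1. ]
top lid_edge [676.3 160.3 236. ] 0.91
top centrifuge [561.9 208.1   1.4] 0.87
top tab_press [451.4 257.5  72.7] 0.63
top lid_hinge [636.4 177.7  79.2] 0.91
top tube_rack [ 582.  -228.7    1.2] 0.67
top well_plate [387.1 -17.3  -2.3] 0.96
top sample_tube [597.1  11.1  -1.8] 0.9
top reservoir [773.7   5.6   1.9] 0.75
scene lid_edge [672.9 162.  236.3] 0.55
scene sample_tube [596.4  12.9   2.9] 0.9
scene reservoir [ 7.714e+02 -1.000e-01 -1.000e+00] 0.89
19.1083
```

View pics/e.png

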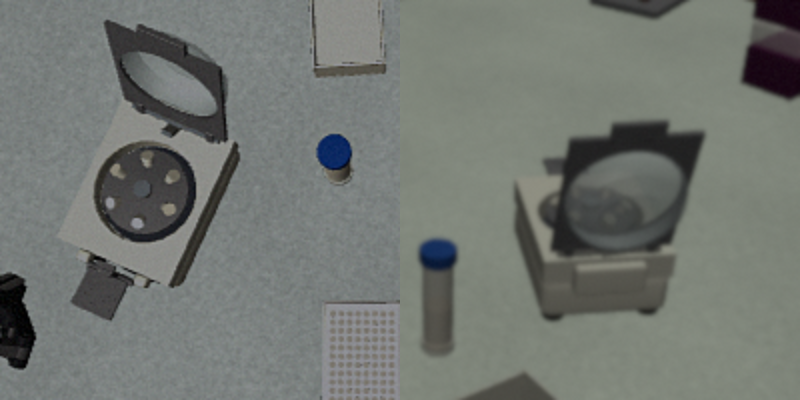

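```bash
python3 -c "
from h import *
bot.finish_job()"
```

```text
the job is handed in; nothing more can be done
```

The centrifuge is open and the job is handed in; the robot clock read about 19 s just before that. I pressed the release tab down with closed, tilted fingertips at about 3.5 N. The lid sprang up to about 1.0 rad. I let go of the tab, then pushed the lid lip along its arc until it tipped over onto its stop, and withdrew the arm.

Last checks before handing in:
- **Lid:** its front edge is about 124 mm behind the rotor centre and 236 mm high, which matches the fully open angle of 1.85 rad.
- **Tab:** the pressing point is back at about 69–73 mm (two readings), so the tab is at rest within the network's 4 mm error.
- **Centrifuge:** it is within about 1 mm of where it started.
- **Bystanders:** rack, plate, tube and reservoir all read within about 5 mm of their start positions, which is about the networks' measuring error. The tube is standing.
- **Robot:** it is clear of everything, and the force guard was never triggered.

No check failed. The first detections included a few low-confidence false hits (for example the tube reported as the centrifuge), which I ignored because the other camera and the picture contradicted them.

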